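# Close a specimen chamber and lock its lid with two turnbuttons

### The arm

A 7-joint arm with a two-finger parallel gripper is mounted at the origin on the work surface. World frame = base frame: x ahead of the robot, y to its left, z up, the work surface at z = 0. Lengths are in m, angles in rad, forces in N, time in s.
With the tool pointing down it reaches from about 0.375 to 0.925 m from the base axis. Payload 3.1 kg.
Tool frame: the origin (TCP) lies at the very end of the fingers, on their centre line; the grasp point (between the pads) lies 19 mm behind it (env.grip_depth is the distance from the TCP to the grasp point, in m); z points along the fingers, y is the direction in which the jaws open and shut (so a half turn about z gives the same grasp; the last joint's range is limited). The gripper opens to 85 mm and grips with 20 to 120 N. Pads are 22 mm wide; open, the fingers measure 114 mm over their backs; the gripper's body (76 mm by 85 mm) begins 54 mm behind the grasp point. The pads swing forward as they close: fully open they stand 13 mm farther back than shut.
Start: joints at [1.002, 0.383, 0.044, 1.598, -0.018, 1.161, -0.05], TCP at [0.295, -0.579, 0.231] pointing down, gripper open.
Joint ranges: [-2.61, 2.61], [-0.41, 2.15], [-1.48, 1.57], [0, 2.5], [-1.57, 4.71], [0.05, 1.97], [-2.85, 2.85]. Speed limits (rad/s): [2.79, 2.79, 3.14, 3.14, 3.14, 3.14, 3.14].

### API

Orientations are given as a rotation vector (axis times angle).
In Python, from workcell import get_state, optics, env, finder gives the robot as it stands.
- The arm moves only by the tool servo_tool, never from a script. Its arguments are lists of equal length, an entry for each row: "hand": the finger opening in mm, from 0 to 85.4; "dp": the shift along the world's x, y, z in mm, a list of three; "turn": the turn, a rotation vector about the world's x, y, z in degrees, a list of three. In form: {"hand": [hand, ...], "dp": [[tx, ty, tz], ...], "turn": [[ax, ay, az], ...]}. A call has exactly 5 rows; each row is the pose to reach, as a shift and turn from the pose commanded when the call began; what a row does not reach only later rows make up. A row lasts 1/10 s, in which the tool goes at most 50 mm and 8.59 degrees, less where a joint would pass 70% of its speed; a pose out of reach is approached as far as the arm can. A call with a gripper value outside its range is refused whole. The fingers move at their own pace and stop on an object; "force" is the grip in N (left out, the last holds). Time passes only in rows, so rows that repeat a pose let the fingers close, or fill a call up. It gives the time, the measured TCP pose, the force and the opening at its end, in the units of the state.
- get_state(): the state, without advancing time (a new reading comes with each control period).
- optics.read_camera(name): name is "scene" or "side" or "wrist"; returns a dict with "image" (384x512x3 uint8, blue, green, red), "depth" (384x512 float32, m along the optical axis (not along the pixel's ray), 0 where there is no reading), "fx", "fy", "cx", "cy" (pixels), "rvec" (rotation vector, rad) and "tvec" (3), from world to camera coordinates, as OpenCV has them. Camera axes: x right, y down, z forward; pixel columns grow to the right and rows downward; lengths in m; the calibration is good to about 2 mm. A picture is of the moment at which its call begins.
- env.sign_off(): hands the job in, once; it reports no verdict.
Trained networks look in the newest picture that a camera, given by its name, has taken for a name from the list of things; names that differ only in an ending like _2 or _b are one class to them, and where a whole thing is asked for, a point or a joint stands for the part that bears it (a point fixed in the world has none). Each returns a list of dicts, best first, with "score" (0 to 1); they miss things now and then, are a little off and sometimes report something else, mostly with a low value. They report only what shows in the picture. A call takes as long as a camera call. They do not tell look-alikes from the thing itself.
- finder.spot_in(query, camera): "rect" ([centre column, centre row, width, height] in pixels, round what is visible of it).
- finder.pinpoint(query, camera): "point" ([column, row] in pixels: a listed point, or the origin of a listed thing).
The state is a dict: "t": time; "qpos": joint angles; "joint_vel": joint speeds; "joint_efforts": joint torques, N m; "tool_pos": TCP position; "orientation": TCP orientation; "force": force on the tool from outside, world axes, zero at the start; "ft_torque": the same for the moment, N m; "gripper_width": finger opening in m.
Only numpy, scipy, OpenCV 4.12 (cv2) and the standard library are available. Lean on these libraries where they do the work, as an engineer would, in place of code of your own. Each camera call takes 0.05 s, during which the arm holds its last target.

### The job

Close up the specimen chamber on the microscopy bench: pick up the loose windowed lid, set it down (do not drop it) flush in the chamber's rim while both turnbuttons are still swung clear, then swing both turnbuttons square across the lid so that it is locked in. Leave the other things on the bench where they are.

Things in the scene. Friction and masses are not known exactly. Their poses are not given: they have to be found in the camera images.
- lid: The lid: flat aluminium frame with two glass panes, 110 mm (its x) by 160 mm (its y) by 8 mm thick, about 0.3 kg, lying flat on the bench, handle up. Origin: centre of its underside; z up. A half turn about z makes no difference.
- lid_handle (a point): Where to grip the lid: on its dark bridge handle, over the lid's centre, 34 mm above its underside. The handle is a bar 60 mm long along the lid's x, 14 mm wide along its y, from 30 to 44 mm above the lid's underside, with a post under each end. Axes as the lid's.
- seat (a point): Centre of the chamber's lid seat, on the ledge level, 40 mm above the bench; chamber's axes: z up, y along its long side. Seat opening: 3 mm wider than the lid all round, 5 mm deep below the rim. With the lid home its handle point is 34 mm above this point, its y along the chamber's y (either way round), its top 3 mm above the rim.
- chamber: The chamber: open aluminium box fixed to the bench, 130 mm (its x) by 180 mm (its y), walls 45 mm high, 7 mm thick, a ledge inside for the lid, a turnbutton on a post at each short end. Origin: centre of its underside.
- left_pivot (a point): Vertical pivot axis of the left turnbutton, on a round post outside the chamber's +y short end, 104 mm from the seat's centre. The point is level with the pin's mid-height, 73.5 mm above the bench.
- right_pivot (a point): The same for the right turnbutton, outside the chamber's -y short end.
- left_pin (a point): Mid-height of the left turnbutton's finger pin: upright, steel, round, 14 mm diameter, 30 mm tall, on the flat arm 60 mm from the pivot. Arm 18 mm wide, 8 mm thick, ending 8 mm past the pin; its upper face is 15 mm below this point, its underside 2.5 mm above the top of a fully seated lid.
- right_pin (a point): Mid-height of the right turnbutton's finger pin: upright, steel, round, 14 mm diameter, 30 mm tall, on the flat arm 60 mm from the pivot. Arm 18 mm wide, 8 mm thick, ending 8 mm past the pin; its upper face is 15 mm below this point, its underside 2.5 mm above the top of a fully seated lid.
- turn_left (a joint): left turnbutton's angle, rad, growing counter-clockwise from above. 0: arm along the chamber's -x, clear of the seat; 1.57: arm square across the lid, pointing to the chamber's middle (locked). Stops at -0.9 and 1.60; starts from -0.7 to 0. Stays where left; light friction, 1 to 2 N at the pin.
- turn_right (a joint): right turnbutton's angle, rad, growing counter-clockwise from above. 0: arm along the chamber's +x, clear of the seat; 1.57: arm square across the lid, pointing to the chamber's middle (locked). Stops at -0.9 and 1.60; starts from -0.7 to 0. Stays where left; light friction, 1 to 2 N at the pin.
- dish: Bystander, to be left alone: shallow round glass dish, 60 mm across, 16 mm high. Origin: centre of its underside.
- driver: Bystander, to be left alone: screwdriver lying flat, lower than 40 mm. Origin: centre of its underside.
- jar: Bystander, to be left alone: small glass jar with black lid, 48 mm across, 55 mm high. Origin: centre of its underside.
- brush: Bystander, to be left alone: small flat brush lying down, lower than 40 mm. Origin: centre of its underside.
- flask: Bystander, to be left alone: white bottle, 64 mm across, 140 mm high. Origin: centre of its underside.
- tray: Bystander, to be left alone: open white tray 130 x 170 x 30 mm. Origin: centre of its underside.
- eyepiece: Bystander, to be left alone: black eyepiece standing upright, 48 mm across, 70 mm high. Origin: centre of its underside.
Mind the look-alikes: they are no part of the job. Leave any blue look-alike of the lid alone.

How it is judged:
On the way, in this order (a step that is already met when the one before it is completed fails the run):
1. the lid lies flush in the chamber's seat, with both turnbuttons still clear of it (below 0.3 rad) (x of lid_handle in the frame of seat between -0.006 and 0.006 m and y of lid_handle in the frame of seat between -0.006 and 0.006 m and z of lid_handle in the frame of seat between 0.03 and 0.0365 m and angle between the y axis of lid_handle and the y axis of seat, either way round below 0.1 rad and angle between the z axis of lid_handle and the z axis of seat, either way round below 0.04 rad and value of joint each of turn_left, turn_right below 0.3 rad), for 0.2 s.
2. both turnbuttons are across the lid (value of joint each of turn_left, turn_right above 1.4 rad), for 0.2 s.
At the end, for the whole second after the job is handed in: The lid lies flush and still in the chamber's seat (within 6 mm sideways, 2.5 mm in height, 0.10 rad in direction, 0.04 rad of level) and both turnbuttons stand square across it (above 1.40 rad) and at rest (all of step 2 and x of lid_handle in the frame of seat between -0.006 and 0.006 m and y of lid_handle in the frame of seat between -0.006 and 0.006 m and z of lid_handle in the frame of seat between 0.03 and 0.0365 m and angle between the y axis of lid_handle and the y axis of seat, either way round below 0.1 rad and angle between the z axis of lid_handle and the z axis of seat, either way round below 0.04 rad and linear speed of lid below 0.02 m/s and velocity of joint turn_left between -0.05 and 0.05 rad/s and velocity of joint turn_right between -0.05 and 0.05 rad/s); the robot touches nothing.
It fails at once if the lid is dropped (moves faster than 0.5 m/s while the fingers do not touch it) (linear speed of lid above 0.5 m/s and contact force between the fingers and lid below 0.05 N).
It fails at once if a bystander is moved more than 30 mm (distance of any of dish, driver, jar, brush, flask, tray, eyepiece from where it was at the start of the episode above 0.03 m).
It also fails if it takes over 64 s, if anything falls off the work surface, if the arm or the gripper's body presses on something with over 40 N, if the wrist force passes 120 N, or if a joint passes its speed limit or range.

## Working session

There is one attempt and no reset: what is moved stays moved. The work goes in short steps, Python scripts to look and compute and a tool call to move; the robot and the scene stay as the last step left them, time stands still between calls to the robot, and variables do not carry over. Pictures are saved under pics/ and viewed, and the job is handed in when it is done.

Besides the shell and the picture viewer there is one more tool, called after "Call:" by a JSON object that holds its "name" and its "arguments", one argument or row to a line. servo_tool: Moves the arm, as the interface text tells. Its arguments: {"type":"object","properties":{"hand":{"type":"array"},"dp":{"type":"array"},"turn":{"type":"array"},"force":{"type":"number"}},"required":["hand","dp","turn"]}

```bash
ls; mkdir -p pics
cat > h.py <<'E'
import numpy as np, cv2
from workcell import get_state, optics, env, finder
def cam(n):
    c=optics.read_camera(n); c['R']=cv2.Rodrigues(np.array(c['rvec'],float))[0]; c['t']=np.array(c['tvec'],float).ravel(); return c
def at_z(c,p,z):
    d=np.array([(p[0]-c['cx'])/c['fx'],(p[1]-c['cy'])/c['fy'],1.]); d=c['R'].T@d; o=-c['R'].T@c['t']
    return o+d*(z-o[2])/d[2]
def cloud(c):
    h,w=c['depth'].shape; u,v=np.meshgrid(np.arange(w),np.arange(h)); z=c['depth']
    P=np.stack([(u-c['cx'])/c['fx']*z,(v-c['cy'])/c['fy']*z,z],-1)
    return (P-c['t'])@c['R']
def proj(c,P):
    p=c['R']@np.array(P)+c['t']; return [c['fx']*p[0]/p[2]+c['cx'],c['fy']*p[1]/p[2]+c['cy']]
E
python3 - <<'E'
from h import *
s=get_state(); print(s['t'],s['tool_pos'],s['orientation'],s['gripper_width'])
for n in ['scene','side','wrist']:
    c=cam(n); cv2.imwrite(f'pics/{n}0.png',c['image']); print(n,-c['R'].T@c['t'])
    for q,z in [('lid',0),('lid_handle',.034),('seat',.04),('left_pivot',.0735),('right_pivot',.0735),('left_pin',.0735),('right_pin',.0735)]:
        for r in finder.pinpoint(q,n)[:3]:
            print(q,round(r['score'],2),np.round(r['point']),np.round(at_z(c,r['point'],z),3))
E
```

```text
pics
0.0 [ 0.29438123 -0.5784415   0.22984971] [-3.05242195e+00 -7.32298427e-01  1.25942252e-03] 0.08520695262692464
scene [1.15519049 0.33408451 0.95497418]
lid 0.8 [204. 195.] [ 0.546 -0.166  0.   ]
lid 0.78 [361. 175.] [0.241 0.259 0.   ]
lid 0.66 [202. 139.] [ 0.328 -0.309  0.   ]
lid_handle 0.98 [203. 189.] [ 0.548 -0.162  0.034]
lid_handle 0.78 [198. 133.] [ 0.334 -0.316  0.034]
lid_handle 0.76 [367. 165.] [0.223 0.266 0.034]
seat 0.59 [294. 220.] [0.537 0.14  0.04 ]
left_pivot 0.83 [328. 228.] [0.542 0.241 0.074]
left_pivot 0.55 [281. 267.] [0.708 0.174 0.074]
right_pivot 0.75 [264. 200.] [0.531 0.041 0.074]
right_pivot 0.55 [194. 274.] [ 0.825 -0.013  0.074]
left_pin 0.64 [336. 213.] [0.484 0.243 0.074]
right_pin 0.57 [244. 202.] [ 0.563 -0.009  0.074]
side [-0.06851911  0.7685739   0.67481663]
lid 0.92 [365. 186.] [ 0.319 -0.308  0.   ]
lid 0.74 [277. 185.] [ 0.551 -0.141  0.   ]
lid 0.57 [289. 309.] [0.236 0.267 0.   ]
lid_handle 0.95 [292. 297.] [0.233 0.262 0.034]
lid_handle 0.93 [368. 178.] [ 0.313 -0.307  0.034]
seat 0.9 [219. 217.] [0.549 0.145 0.04 ]
left_pivot 0.74 [194. 224.] [0.548 0.239 0.074]
left_pivot 0.63 [279. 181.] [ 0.493 -0.065  0.074]
right_pivot 0.56 [247. 194.] [0.527 0.049 0.074]
left_pin 0.52 [206. 232.] [0.499 0.245 0.074]
right_pin 0.49 [244. 185.] [0.561 0.017 0.074]
wrist [ 0.35869895 -0.54637724  0.3747211 ]
lid 0.87 [54. 32.] [ 0.328 -0.314  0.   ]
lid_handle 0.78 [33. 21.] [ 0.33  -0.314  0.034]
```

View pics/scene0.png

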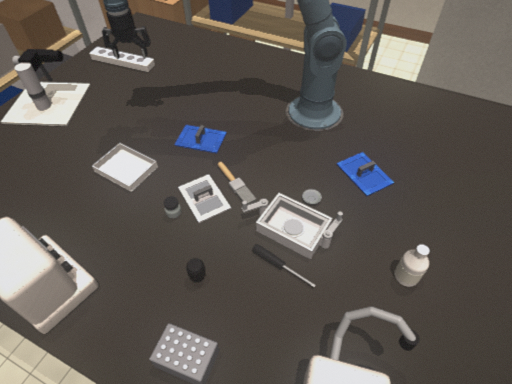

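View pics/side0.png

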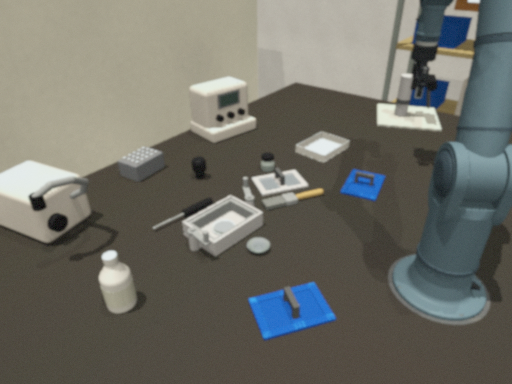

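View pics/wrist0.png

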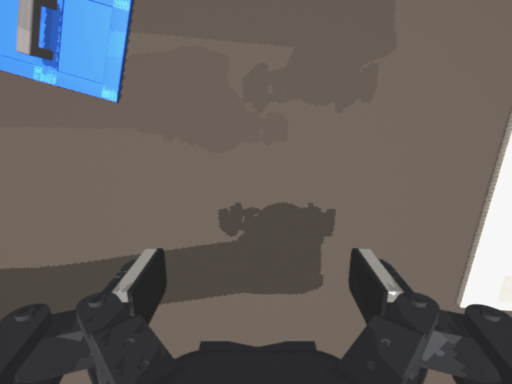

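The lid candidates in the scene view are the blue frame at (201,137), the blue frame at (366,172) and the aluminium frame at (204,198). The aluminium one fits, because blue marks the look-alikes. I'll confirm it in an enlarged crop and measure from depth.

Run:
```python
from h import *
c=cam('scene'); s=cam('side')
a=cv2.resize(c['image'][160:270,150:360],None,fx=3.6,fy=3.6,interpolation=cv2.INTER_CUBIC)
cv2.imwrite('pics/crop1.png',a)
b=cv2.resize(s['image'][140:260,140:320],None,fx=4,fy=4,interpolation=cv2.INTER_CUBIC)
cv2.imwrite('pics/crop2.png',b)
for n,k in(('scene',c),('side',s)):
    P=cloud(k); ok=k['depth']>0
    m=ok&(P[...,2]>.004)&(P[...,2]<.02)&(abs(P[...,0]-.547)<.12)&(abs(P[...,1]+.16)<.12)&(k['image'].min(-1)>90)
    m=cv2.morphologyEx(m.astype(np.uint8),cv2.MORPH_OPEN,np.ones((2,2)))
    nl,l,st,_=cv2.connectedComponentsWithStats(m); i=1+np.argmax(st[1:,4])
    q=P[l==i][:,:2].astype(np.float32); print(n,'lid',cv2.minAreaRect(q),len(q))
    m=ok&(P[...,2]>.039)&(P[...,2]<.05)&(abs(P[...,0]-.54)<.15)&(abs(P[...,1]-.14)<.15)
    q=P[m][:,:2].astype(np.float32); print(n,'rim',cv2.minAreaRect(q),len(q))
    m=ok&(P[...,2]>.056)&(P[...,2]<.1)&(abs(P[...,0]-.54)<.15)&(abs(P[...,1]-.14)<.2)
    q=P[m]; print(n,'high',len(q)); 
    for y in (q[q[:,1]>.14],q[q[:,1]<=.14]): print(len(y),y.mean(0),y.min(0),y.max(0))
```

```text
scene lid ((0.8017786741256714, 0.0833432674407959), (0.8560412526130676, 0.1351935863494873), 44.32974624633789) 742
scene rim ((0.5363311171531677, 0.13305845856666565), (0.2506808638572693, 0.13233362138271332), 84.22561645507812) 674
scene high 276
149 [0.51749921 0.25085922 0.06374702] [0.48286704 0.23261204 0.05603163] [0.56003173 0.26416949 0.08914958]
127 [0.55319021 0.01793309 0.06438873] [ 0.51375928 -0.00869899  0.05603405] [0.58205263 0.05092382 0.08877017]
side lid ((0.2300269901752472, 0.25214895606040955), (0.1745169311761856, 1.1801868677139282), 38.443782806396484) 593
side rim ((0.5378199815750122, 0.14601394534111023), (0.22809772193431854, 0.1348453164100647), 83.58662414550781) 653
side high 325
195 [0.51271331 0.25401602 0.06426565] [0.48022307 0.23248963 0.05613723] [0.56032844 0.26614289 0.08908095]
130 [0.5520018  0.01752281 0.06456372] [ 0.51451147 -0.00458621  0.05601962] [0.57726232 0.05082003 0.08964425]
```

View pics/crop1.png

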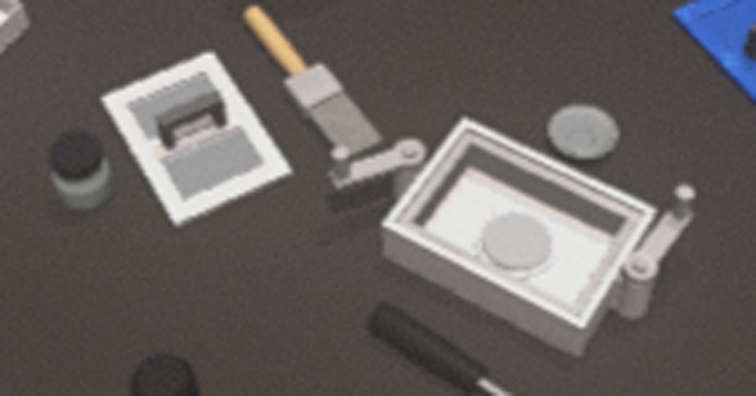

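Run:
```python
from h import *
for n in('scene','side'):
    k=cam(n); P=cloud(k); ok=k['depth']>0
    m=ok&(P[...,2]>.004)&(P[...,2]<.02)&(abs(P[...,0]-.547)<.12)&(abs(P[...,1]+.16)<.12)
    m=m.astype(np.uint8)
    nl,l,st,_=cv2.connectedComponentsWithStats(m,connectivity=4); i=1+np.argmax(st[1:,4])
    q=P[l==i][:,:2].astype(np.float32); print(n,'lid',cv2.minAreaRect(q),len(q))
    m=ok&(P[...,2]>.030)&(P[...,2]<.06)&(abs(P[...,0]-.547)<.07)&(abs(P[...,1]+.16)<.07)
    q=P[m].astype(np.float32); print(q.mean(0),q[:,2].max(),cv2.minAreaRect(q[:,:2].copy()))
from scipy.spatial.transform import Rotation as R
s=get_state(); print(R.from_rotvec(s['orientation']).as_matrix().round(3))
```

```text
scene lid ((0.5568879842758179, -0.156882643699646), (0.16227757930755615, 0.1102759912610054), 56.541419982910156) 868
[ 0.5580695  -0.15616235  0.039826  ] 0.04642058 ((0.5562797784805298, -0.15689164400100708), (0.018648117780685425, 0.06011465936899185), 53.32294464111328)
side lid ((0.5560500621795654, -0.15588203072547913), (0.16234223544597626, 0.11674649268388748), 55.38134002685547) 672
[ 0.5525737  -0.15164465  0.03960931] 0.04643453 ((0.5565527677536011, -0.1569187045097351), (0.016509726643562317, 0.06448742002248764), 55.28851318359375)
[[ 0.891  0.454 -0.   ]
 [ 0.454 -0.891  0.   ]
 [ 0.    -0.    -1.   ]]
```

The crop shows a silver frame with two panes and a dark bridge handle (scene pixel 204,198), which is the lid. Its y axis points at about 56°, centred at (0.556, -0.157). I'm moving above it.

Call:
{"name": "servo_tool", "arguments": {
  "hand": [85,85,85,85,85],
  "dp": [
    [25,42,0],
    [50,84,0],
    [77,125,0],
    [103,167,0],
    [130,210,0]
  ],
  "turn": [
    [0,0,-6],
    [0,0,-12],
    [0,0,-18],
    [0,0,-24],
    [0,0,-30]
  ],
  "force": 40
}}

```text
t: 1.9
tool_pos: [0.4252, -0.3683, 0.2316]
orientation: [3.14, -0.09, 0.001]
force: [1.9, -0.6, 1.2]
gripper_width: 0.0849
```

Call:
{"name": "servo_tool", "arguments": {
  "hand": [85,85,85,85,85],
  "dp": [
    [25,42,0],
    [52,84,0],
    [79,126,-10],
    [106,168,-20],
    [132,212,-30]
  ],
  "turn": [
    [0,0,-6],
    [0,0,-12],
    [0,0,-18],
    [0,0,-24],
    [0,0,-31]
  ]
}}

```text
t: 2.4
tool_pos: [0.5556, -0.1598, 0.2022]
orientation: [3.002, -0.927, 0.002]
force: [0.4, -1.0, 0.1]
gripper_width: 0.0855
```

Call:
{"name": "servo_tool", "arguments": {
  "hand": [85,85,85,85,85],
  "dp": [
    [0,0,0],
    [0,0,0],
    [0,0,0],
    [0,0,0],
    [0,0,0]
  ],
  "turn": [
    [0,0,0],
    [0,0,0],
    [0,0,0],
    [0,0,0],
    [0,0,0]
  ]
}}

```text
t: 2.9
tool_pos: [0.5539, -0.1634, 0.2024]
orientation: [3.002, -0.924, 0.001]
force: [0.9, -1.2, -0.6]
gripper_width: 0.0848
```

```bash
cat > lid.py <<'E'
from h import *
from scipy.spatial.transform import Rotation as R
s=get_state(); print(s['t'],s['tool_pos'],R.from_rotvec(s['orientation']).as_matrix().round(3).tolist(),s['qpos'])
k=cam('wrist'); cv2.imwrite('pics/wrist1.png',k['image']); P=cloud(k); ok=k['depth']>0
m=ok&(P[...,2]>.004)&(P[...,2]<.02)&(abs(P[...,0]-.556)<.12)&(abs(P[...,1]+.157)<.12)
nl,l,st,_=cv2.connectedComponentsWithStats(m.astype(np.uint8),connectivity=4); i=1+np.argmax(st[1:,4])
print('lid',cv2.minAreaRect(P[l==i][:,:2].astype(np.float32)),st[i],np.median(P[l==i][:,2]))
m=ok&(P[...,2]>.041)&(P[...,2]<.05)&(abs(P[...,0]-.556)<.06)&(abs(P[...,1]+.157)<.06)
q=P[m].astype(np.float32); print('handle',len(q),q.mean(0),cv2.minAreaRect(q[:,:2].copy()))
E
python3 lid.py
```

```text
2.9 [ 0.55390297 -0.16338428  0.20236394] [[0.827, -0.562, 0.0], [-0.562, -0.827, -0.001], [0.001, 0.0, -1.0]] [ 0.2982964   0.2790935  -0.09739659  1.80105607  0.03139611  1.06238157
 -1.97856705]
lid ((0.5564456582069397, -0.15950536727905273), (0.16022805869579315, 0.11025037616491318), 56.62736892700195) [  178   121   151   100 13216] 0.0077067561552711505
handle 816 [ 0.5575294 -0.1601941  0.0445606] ((0.5569480061531067, -0.1597447395324707), (0.014002183452248573, 0.05918685719370842), 56.63629150390625)
```

View pics/wrist1.png

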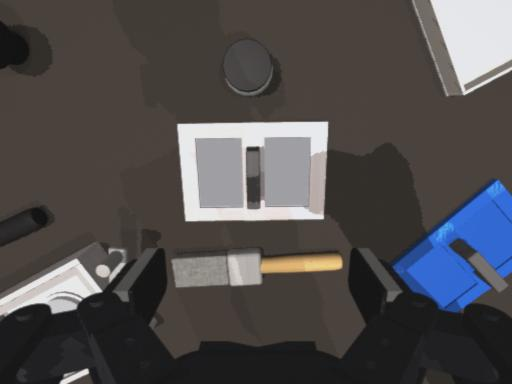

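Call:
{"name": "servo_tool", "arguments": {
  "hand": [85,85,85,85,85],
  "dp": [
    [0,0,-20],
    [0,0,-40],
    [0,0,-60],
    [0,0,-80],
    [0,0,-80]
  ],
  "turn": [
    [0,0,0],
    [0,0,0.8],
    [0,0,0.8],
    [0,0,0.8],
    [0,0,0.8]
  ]
}}

```text
t: 3.45
tool_pos: [0.5515, -0.1614, 0.1191]
orientation: [3.009, -0.9, -0.01]
force: [-1.4, -0.6, -0.4]
gripper_width: 0.0853
```

```bash
python3 lid.py
```

```text
3.45 [ 0.55145303 -0.16141835  0.11906488] [[0.836, -0.549, -0.006], [-0.549, -0.836, 0.001], [-0.006, 0.002, -1.0]] [ 0.29567727  0.37583845 -0.09835839  1.86619495  0.04560883  0.90835625
 -1.97606817]
lid ((0.5564510822296143, -0.15935538709163666), (0.16034704446792603, 0.11031892150640488), 56.63795471191406) [  152   122   201   127 22195] 0.00770636114488979
handle 1488 [ 0.5578727  -0.16041322  0.04451424] ((0.5568856000900269, -0.1595725119113922), (0.01381579227745533, 0.059508953243494034), 56.97517395019531)
```

Call:
{"name": "servo_tool", "arguments": {
  "hand": [85,85,85,85,85],
  "dp": [
    [5,2,-20],
    [5,2,-40],
    [5,2,-55],
    [5,2,-55],
    [5,2,-55]
  ],
  "turn": [
    [0,0,0],
    [0,0,0],
    [0,0,0],
    [0,0,0],
    [0,0,0]
  ]
}}

```text
t: 4.0
tool_pos: [0.5598, -0.1596, 0.0676]
orientation: [3.01, -0.899, 0.001]
force: [0.6, 0.3, 0.4]
gripper_width: 0.0848
```

Call:
{"name": "servo_tool", "arguments": {
  "hand": [85,85,85,85,85],
  "dp": [
    [0,0,0],
    [0,0,0],
    [0,0,0],
    [0,0,0],
    [0,0,0]
  ],
  "turn": [
    [0,0,0],
    [0,0,0],
    [0,0,0],
    [0,0,0],
    [0,0,0]
  ]
}}

```text
t: 4.5
tool_pos: [0.5596, -0.1592, 0.0673]
orientation: [-3.01, 0.898, -0.001]
force: [0.5, 0.5, -0.3]
gripper_width: 0.085
```

```bash
python3 lid.py
```

```text
4.5 [ 0.5595929  -0.15923638  0.06725941] [[0.837, -0.548, 0.0], [-0.548, -0.837, -0.0], [0.0, -0.0, -1.0]] [ 0.28557813  0.45634455 -0.09548013  1.87958853  0.05817274  0.80796379
 -1.99097094]
lid ((0.5563979744911194, -0.15926820039749146), (0.1602240353822708, 0.11066263914108276), 56.645755767822266) [  138   136   248   152 31013] 0.007540738827323352
handle 2254 [ 0.55845875 -0.16059457  0.04460153] ((0.556891143321991, -0.15982212126255035), (0.013640954159200191, 0.05955742299556732), 56.441585540771484)
```

Call:
{"name": "servo_tool", "arguments": {
  "hand": [85,85,85,85,85],
  "dp": [
    [-3,0,-15],
    [-3,0,-30],
    [-3,0,-45],
    [-3,0,-50],
    [-3,0,-50]
  ],
  "turn": [
    [0,0,0],
    [0,0,0],
    [0,0,0],
    [0,0,0],
    [0,0,0]
  ]
}}

```text
t: 5.05
tool_pos: [0.5552, -0.1589, 0.0154]
orientation: [3.01, -0.898, -0.005]
force: [0.5, -0.6, 0.0]
gripper_width: 0.0847
```

Call:
{"name": "servo_tool", "arguments": {
  "hand": [60,30,10,6,6],
  "dp": [
    [0,0,0],
    [0,0,0],
    [0,0,0],
    [0,0,0],
    [0,0,0]
  ],
  "turn": [
    [0,0,0],
    [0,0,0],
    [0,0,0],
    [0,0,0],
    [0,0,0]
  ],
  "force": 60
}}

```text
t: 5.55
tool_pos: [0.5568, -0.1594, 0.0176]
orientation: [3.01, -0.898, 0.001]
force: [-3.1, 1.2, 1.7]
gripper_width: 0.013
```

Call:
{"name": "servo_tool", "arguments": {
  "hand": [6,6,6,6,6],
  "dp": [
    [0,0,0],
    [0,0,0],
    [0,0,0],
    [0,0,0],
    [0,0,0]
  ],
  "turn": [
    [0,0,0],
    [0,0,0],
    [0,0,0],
    [0,0,0],
    [0,0,0]
  ]
}}

```text
t: 6.05
tool_pos: [0.557, -0.1594, 0.0176]
orientation: [-3.01, 0.898, -0.001]
force: [-1.0, -0.5, 4.9]
gripper_width: 0.0129
```

Call:
{"name": "servo_tool", "arguments": {
  "hand": [6,6,6,6,6],
  "dp": [
    [0,0,10],
    [0,0,30],
    [0,0,55],
    [0,0,80],
    [0,0,100]
  ],
  "turn": [
    [0,0,0],
    [0,0,0],
    [0,0,0],
    [0,0,0],
    [0,0,0]
  ]
}}

```text
t: 6.55
tool_pos: [0.5557, -0.1591, 0.1176]
orientation: [3.01, -0.898, -0.002]
force: [0.0, 0.1, -1.4]
gripper_width: 0.0126
```

Call:
{"name": "servo_tool", "arguments": {
  "hand": [6,6,6,6,6],
  "dp": [
    [0,0,20],
    [0,0,40],
    [0,0,50],
    [0,0,50],
    [0,0,50]
  ],
  "turn": [
    [0,0,0],
    [0,0,0],
    [0,0,0],
    [0,0,0],
    [0,0,0]
  ]
}}

```text
t: 7.05
tool_pos: [0.5556, -0.1591, 0.166]
orientation: [3.01, -0.898, -0.003]
force: [-0.6, -0.9, -2.9]
gripper_width: 0.0132
```

Run:
```python
from h import *
S=get_state(); print(S['t'],S['tool_pos'],S['force'],S['gripper_width'])
rims=[]
for n in('scene','side','wrist'):
    k=cam(n); cv2.imwrite(f'pics/{n}2.png',k['image']); P=cloud(k); ok=k['depth']>0
    # rim: fit model of 130x180 outline
    m=ok&(P[...,2]>.0425)&(P[...,2]<.0475)&(abs(P[...,0]-.54)<.1)&(abs(P[...,1]-.14)<.13)
    nl,l,st,_=cv2.connectedComponentsWithStats(m.astype(np.uint8)); i=1+np.argmax(st[1:,4])
    q=P[l==i][:,:2].astype(np.float32); print(n,'rim',cv2.minAreaRect(q),len(q))
    for q_,z in [('seat',.04),('left_pivot',.0735),('right_pivot',.0735),('left_pin',.0735),('right_pin',.0735),('chamber',0)]:
        for r in finder.pinpoint(q_,n)[:2]: print(q_,round(r['score'],2),np.round(r['point']),np.round(at_z(k,r['point'],z),3))
    for z0,z1 in((.056,.062),(.066,.092)):
      m=ok&(P[...,2]>z0)&(P[...,2]<z1)&(abs(P[...,0]-.54)<.15)&(abs(P[...,1]-.14)<.17)
      q=P[m]
      for y in (q[q[:,1]>.14],q[q[:,1]<=.14]):
        if len(y)>3: print('hi',z0,len(y),y.mean(0).round(4),cv2.minAreaRect(y[:,:2].astype(np.float32)))
```

```text
7.05 [ 0.55560093 -0.15905163  0.16602215] [-0.56029261 -0.87948518 -2.88192993] 0.013172392066974212
scene rim ((0.5965240001678467, 0.13032615184783936), (0.1343943476676941, 0.013748697936534882), 83.42440795898438) 87
seat 0.59 [294. 225.] [0.553 0.148 0.04 ]
left_pivot 0.34 [339. 214.] [0.484 0.252 0.074]
right_pivot 0.75 [262. 202.] [0.542 0.039 0.074]
left_pin 0.45 [342. 214.] [0.478 0.26  0.074]
right_pin 0.71 [244. 202.] [ 0.564 -0.006  0.074]
chamber 0.74 [195. 276.] [ 0.8   -0.037  0.   ]
chamber 0.69 [295. 225.] [ 0.525  0.141 -0.   ]
hi 0.056 102 [0.5266 0.2492 0.0578] ((0.5216760635375977, 0.2515397071838379), (0.02357964962720871, 0.08052797615528107), 75.22570037841797)
hi 0.056 92 [0.5465 0.0233 0.0578] ((0.5498014688491821, 0.021592045202851295), (0.02391202189028263, 0.07891335338354111), 51.56084442138672)
hi 0.066 36 [0.4921 0.256  0.0803] ((0.4909767508506775, 0.2558540105819702), (0.01227287482470274, 0.01270417682826519), 17.86447525024414)
hi 0.066 35 [0.5745 0.0008 0.0795] ((0.5723947882652283, -9.328406304121017e-05), (0.01254179049283266, 0.011942428536713
[... 997 characters left out ...]
4754333, 0.0005929749459028244), (0.01238766685128212, 0.01303192600607872), 39.21371841430664)
wrist rim ((0.5692932605743408, 0.08522449433803558), (0.07938884198665619, 0.055987607687711716), 84.10905456542969) 927
seat 0.73 [ 32. 354.] [0.535 0.141 0.04 ]
right_pivot 0.19 [251.  66.] [ 0.641 -0.209  0.074]
right_pin 0.65 [ 95. 282.] [ 0.571 -0.     0.074]
chamber 0.71 [ 52. 325.] [0.541 0.142 0.   ]
hi 0.056 645 [0.5568 0.0093 0.059 ] ((0.5581339597702026, 0.009420547634363174), (0.01835850439965725, 0.05474761128425598), 48.46356964111328)
hi 0.066 506 [ 0.5733 -0.0059  0.082 ] ((0.572859525680542, -0.0034772222861647606), (0.013573899865150452, 0.01400267705321312), 33.384132385253906)
```

View pics/scene2.png

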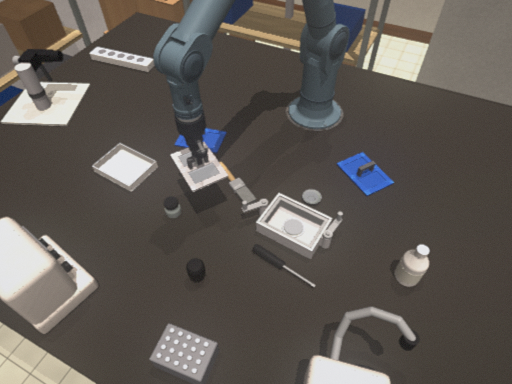

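View pics/wrist2.png

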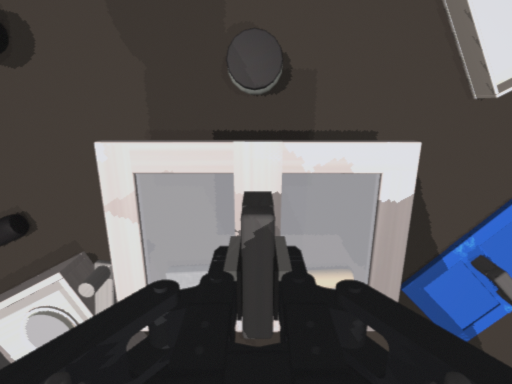

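The lid is held level: gripper opening is 13 mm and the bar sits between the pads in the wrist view. I'm moving to the robot side of the chamber so the wrist camera can see the chamber past the lid.

Call:
{"name": "servo_tool", "arguments": {
  "hand": [6,6,6,6,6],
  "dp": [
    [-10,20,10],
    [-25,48,20],
    [-40,78,30],
    [-58,108,40],
    [-75,140,50]
  ],
  "turn": [
    [0,0,2],
    [0,0,5],
    [0,0,8],
    [0,0,11],
    [0,0,14]
  ]
}}

```text
t: 8.6
tool_pos: [0.4807, -0.0185, 0.2175]
orientation: [3.098, -0.522, 0.001]
force: [0.6, 0.4, -1.6]
gripper_width: 0.0127
```

Call:
{"name": "servo_tool", "arguments": {
  "hand": [6,6,6,6,6],
  "dp": [
    [-20,32,0],
    [-40,66,0],
    [-60,98,0],
    [-78,128,0],
    [-91,150,0]
  ],
  "turn": [
    [0,0,3],
    [0,0,6],
    [0,0,9],
    [0,0,12],
    [0,0,14]
  ]
}}

```text
t: 9.1
tool_pos: [0.3891, 0.1328, 0.2172]
orientation: [-3.139, 0.137, -0.001]
force: [0.8, 0.3, -2.3]
gripper_width: 0.0132
```

Call:
{"name": "servo_tool", "arguments": {
  "hand": [6,6,6,6,6],
  "dp": [
    [0,0,0],
    [0,0,0],
    [0,0,0],
    [0,0,0],
    [0,0,0]
  ],
  "turn": [
    [0,0,0],
    [0,0,0],
    [0,0,0],
    [0,0,0],
    [0,0,0]
  ]
}}

```text
t: 9.6
tool_pos: [0.391, 0.1298, 0.2169]
orientation: [-3.138, 0.147, 0.0]
force: [0.3, 0.8, -2.1]
gripper_width: 0.0132
```

```bash
cat > ch.py <<'E'
from h import *
from scipy.optimize import differential_evolution
from scipy.spatial.transform import Rotation as R
S=get_state(); M=R.from_rotvec(S['orientation']).as_matrix(); print(S['t'],S['tool_pos'],'yaw y',np.degrees(np.arctan2(-M[1,1],-M[0,1])),M[:,2].round(3),S['gripper_width'],S['qpos'])
def fit(q):
    def f(x):
        c,s=np.cos(x[2]),np.sin(x[2]); d=q-x[:2]; u=np.abs(d[:,0]*c+d[:,1]*s); v=np.abs(-d[:,0]*s+d[:,1]*c)
        out=np.maximum(u-.065,v-.09); inn=np.minimum(.058-u,.083-v)
        inn=np.where((u<.058)&(v<.083),inn,0)
        e=np.maximum(np.maximum(out,0),np.maximum(inn,0)); return np.minimum(e,.006).mean()*1000
    r=differential_evolution(f,[(.50,.58),(.11,.18),(np.radians(-15),np.radians(5))],seed=1,popsize=20,tol=1e-8)
    return r.x[:2].round(4),np.degrees(r.x[2]).round(2)+90,round(r.fun,3)
import sys
for n in('scene','side','wrist'):
    k=cam(n); cv2.imwrite(f'pics/{n}{sys.argv[1]}.png',k['image']); P=cloud(k); ok=k['depth']>0
    m=ok&(P[...,2]>.0425)&(P[...,2]<.048)&(abs(P[...,0]-.54)<.1)&(abs(P[...,1]-.14)<.13)
    q=P[m][:,:2]; print(n,len(q),fit(q[::max(1,len(q)//2000)]) if len(q)>30 else '')
    for z0,z1 in((.056,.062),(.07,.092)):
      m=ok&(P[...,2]>z0)&(P[...,2]<z1)&(abs(P[...,0]-.54)<.15)&(abs(P[...,1]-.14)<.17)
      q=P[m]
      for y in (q[q[:,1]>.14],q[q[:,1]<=.14]):
        if len(y)>3: r=cv2.minAreaRect(y[:,:2].astype(np.float32)); print('hi',z0,len(y),np.round(r[0],4),np.round(r[1],4),round(r[2],1))
E
python3 ch.py 3
```

```text
9.6 [0.39097729 0.12983641 0.21692499] yaw y 84.64400717732697 [-0.  0. -1.] 0.01323710929399985 [ 0.00568162 -0.04634973 -0.41172617  2.13218959 -0.02152021  1.05217562
 -2.05925464]
scene 316 (array([0.5379, 0.1419]), np.float64(84.26), np.float64(0.339))
hi 0.056 116 [0.5232 0.2482] [0.0236 0.0721] 82.6
hi 0.056 80 [0.5497 0.0219] [0.0267 0.0779] 53.2
hi 0.07 32 [0.4901 0.2555] [0.0114 0.0122] 29.8
hi 0.07 31 [0.5733 0.0006] [0.0123 0.0116] 25.3
side 324 (array([0.5367, 0.143 ]), np.float64(84.28), np.float64(0.465))
hi 0.056 125 [0.5205 0.251 ] [0.0221 0.081 ] 78.6
hi 0.056 7 [0.5238 0.0504] [0.0054 0.0165] 85.4
hi 0.07 48 [0.4878 0.2575] [0.0132 0.0134] 89.2
wrist 3035 (array([0.5376, 0.1402]), np.float64(84.35), np.float64(0.203))
hi 0.056 1806 [0.52  0.246] [0.0264 0.0806] 85.2
hi 0.056 782 [0.531  0.0347] [0.0258 0.0345] 59.7
hi 0.07 389 [0.4888 0.2541] [0.0136 0.0134] 66.7
```

View pics/wrist3.png

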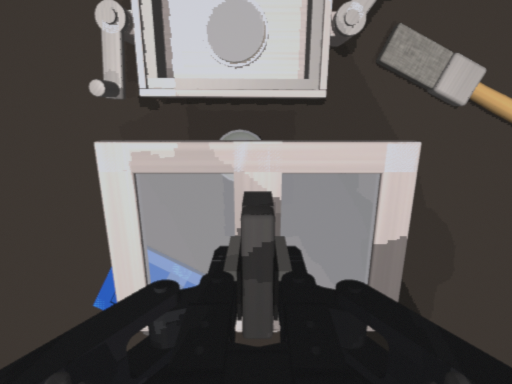

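The wrist fit gives the seat at (0.538, 0.140) with its y axis at 84.35°, and the two fixed cameras agree within 3 mm. I'm moving over the seat.

Call:
{"name": "servo_tool", "arguments": {
  "hand": [6,6,6,6,6],
  "dp": [
    [20,2,0],
    [50,4,0],
    [85,7,-10],
    [118,9,-20],
    [146,10,-30]
  ],
  "turn": [
    [0,0,0],
    [0,0,0],
    [0,0,0],
    [0,0,0],
    [0,0,0]
  ]
}}

```text
t: 10.25
tool_pos: [0.5386, 0.1406, 0.1866]
orientation: [-3.138, 0.145, -0.001]
force: [0.3, -0.3, -1.1]
gripper_width: 0.0129
```

Call:
{"name": "servo_tool", "arguments": {
  "hand": [6,6,6,6,6],
  "dp": [
    [0,0,-25],
    [0,0,-50],
    [0,0,-75],
    [0,0,-90],
    [0,0,-90]
  ],
  "turn": [
    [0,0,0],
    [0,0,0],
    [0,0,0],
    [0,0,0],
    [0,0,0]
  ]
}}

```text
t: 10.75
tool_pos: [0.5343, 0.1398, 0.0943]
orientation: [3.137, -0.144, -0.009]
force: [-0.6, -0.5, -1.6]
gripper_width: 0.0128
```

Call:
{"name": "servo_tool", "arguments": {
  "hand": [6,6,6,6,6],
  "dp": [
    [0,0,0],
    [0,0,0],
    [0,0,0],
    [0,0,0],
    [0,0,0]
  ],
  "turn": [
    [0,0,0],
    [0,0,0],
    [0,0,0],
    [0,0,0],
    [0,0,0]
  ]
}}

```text
t: 11.25
tool_pos: [0.5369, 0.1409, 0.0977]
orientation: [-3.138, 0.143, -0.002]
force: [-0.3, 0.4, -1.9]
gripper_width: 0.0132
```

```bash
cat > lid2.py <<'E'
from h import *
from scipy.spatial.transform import Rotation as R
import sys
S=get_state(); M=R.from_rotvec(S['orientation']).as_matrix(); T=S['tool_pos']; print(S['t'],T,'yaw',np.degrees(np.arctan2(-M[1,1],-M[0,1])),M[:,2].round(4),S['force'],S['gripper_width'])
zt=T[2]-.0176+.008
for n in('scene','side','wrist'):
    k=cam(n); cv2.imwrite(f'pics/{n}{sys.argv[1]}.png',k['image']); P=cloud(k); ok=k['depth']>0
    m=ok&(abs(P[...,2]-zt)<.005)&(abs(P[...,0]-T[0])<.11)&(abs(P[...,1]-T[1])<.11)
    nl,l,st,_=cv2.connectedComponentsWithStats(m.astype(np.uint8)); i=1+np.argmax(st[1:,4])
    Q=P[l==i]; r=cv2.minAreaRect(Q[:,:2].astype(np.float32))
    A=np.c_[Q[:,:2]-Q[:,:2].mean(0),np.ones(len(Q))]; pl=np.linalg.lstsq(A,Q[:,2],rcond=None)[0]
    print(n,'lid',r,len(Q),'plane',pl.round(4))
E
python3 lid2.py 4; python3 ch.py 4b
```

```text
11.25 [0.53693426 0.14085962 0.09774497] yaw 84.77594472944857 [ 1.3e-03  2.0e-04 -1.0e+00] [-0.32933779  0.36583924 -1.91494291] 0.013157454182613965
scene lid ((0.5378276109695435, 0.1422843635082245), (0.1607968807220459, 0.11131217330694199), 85.07743072509766) 1207 plane [0.0078 0.0022 0.0858]
side lid ((0.5365182161331177, 0.14312610030174255), (0.16277849674224854, 0.11292245239019394), 84.49288940429688) 1156 plane [-0.0015  0.0002  0.086 ]
wrist lid ((0.5466740727424622, 0.14009994268417358), (0.16065970063209534, 0.09071134030818939), 84.67667388916016) 38855 plane [ 0.0206 -0.0018  0.0873]
11.4 [0.53656478 0.14079402 0.0972196 ] yaw y 84.77777527458377 [ 0.  0. -1.] 0.013145903504223832 [-0.02969244  0.39217433 -0.35359274  1.92080366  0.17590329  0.85800911
 -2.13600908]
scene 191 (array([0.538 , 0.1416]), np.float64(84.37), np.float64(0.482))
hi 0.056 101 [0.522  0.2484] [0.0244 0.0771] 82.3
hi 0.056 88 [0.5472 0.0193] [0.0268 0.0789] 44.9
hi 0.07 896 [0.5356 0.1939] [0.0902 0.1472] 66.5
hi 0.07 643 [0.5304 0.0705] [0.1478 0.1108] 84.7
side 201 (array([0.5372, 0.1432]), np.float64(84.53), np.float64(0.341))
hi 0.056 117 [0.5207 0.253 ] [0.0243 0.0817] 76.7
hi 0.056 50 [0.5509 0.0183] [0.0166 0.0688] 56.6
hi 0.07 915 [0.5392 0.2019] [0.1238 0.1175] 89.7
hi 0.07 452 [0.528  0.0716] [0.1473 0.1109] 83.8
wrist 3839 (array([0.5376, 0.1403]), np.float64(84.34), np.float64(0.075))
hi 0.056 2651 [0.5239 0.2489] [0.0225 0.0755] 82.7
hi 0.056 3413 [0.5494 0.0205] [0.026  0.0809] 53.5
hi 0.07 19664 [0.5419 0.199 ] [0.1124 0.1107] 84.6
hi 0.07 20121 [0.5307 0.074 ] [0.1417 0.1107] 85.1
```

View pics/wrist4.png

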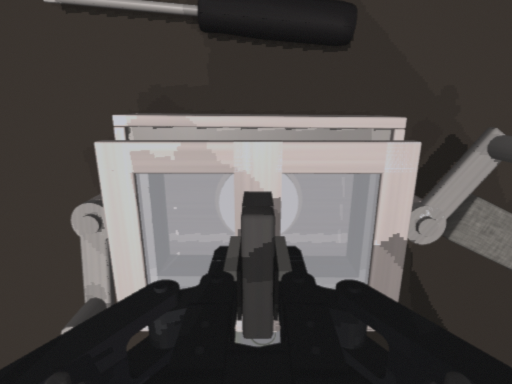

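View pics/scene4.png

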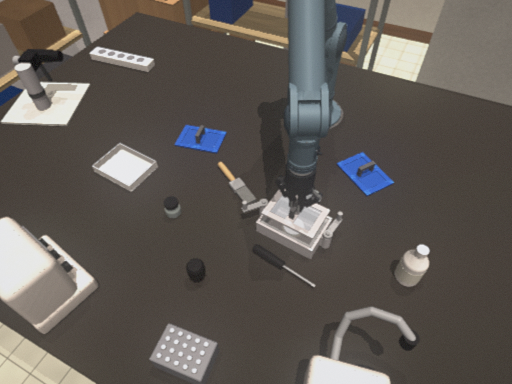

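The lid is within about 1 mm and 0.4° of the seat in all three cameras. I'm lowering it slowly.

Call:
{"name": "servo_tool", "arguments": {
  "hand": [6,6,6,6,6],
  "dp": [
    [0.5,-0.5,-8],
    [0.5,-0.5,-16],
    [0.5,-0.5,-22],
    [0.5,-0.5,-27],
    [0.5,-0.5,-31]
  ],
  "turn": [
    [0,0,-0.4],
    [0,0,-0.4],
    [0,0,-0.4],
    [0,0,-0.4],
    [0,0,-0.4]
  ]
}}

```text
t: 12.05
tool_pos: [0.5366, 0.1401, 0.0651]
orientation: [3.138, -0.154, -0.002]
force: [0.9, -0.5, -2.1]
gripper_width: 0.0133
```

Call:
{"name": "servo_tool", "arguments": {
  "hand": [6,6,6,6,6],
  "dp": [
    [0,0,-1],
    [0,0,-1],
    [0,0,-2],
    [0,0,-2],
    [0,0,-2]
  ],
  "turn": [
    [0,0,0],
    [0,0,0],
    [0,0,0],
    [0,0,0],
    [0,0,0]
  ]
}}

```text
t: 12.55
tool_pos: [0.5372, 0.1403, 0.0643]
orientation: [-3.138, 0.154, -0.001]
force: [-0.0, 0.1, -1.6]
gripper_width: 0.0129
```

Call:
{"name": "servo_tool", "arguments": {
  "hand": [6,6,6,6,6],
  "dp": [
    [0.3,0,-1],
    [0.3,0,-2],
    [0.3,0,-3],
    [0.3,0,-4],
    [0.3,0,-4]
  ],
  "turn": [
    [0,0,0],
    [0,0,0],
    [0,0,0],
    [0,0,0],
    [0,0,0]
  ]
}}

```text
t: 13.05
tool_pos: [0.5371, 0.1402, 0.0598]
orientation: [3.138, -0.154, -0.001]
force: [-0.2, -0.1, -1.6]
gripper_width: 0.0131
```

Call:
{"name": "servo_tool", "arguments": {
  "hand": [6,6,6,6,6],
  "dp": [
    [0,0,-1],
    [0,0,-2],
    [0,0,-3],
    [0,0,-3],
    [0,0,-3]
  ],
  "turn": [
    [0,0,0],
    [0,0,0],
    [0,0,0],
    [0,0,0],
    [0,0,0]
  ]
}}

```text
t: 13.55
tool_pos: [0.5373, 0.1403, 0.0576]
orientation: [3.138, -0.154, 0.0]
force: [-2.2, -1.3, 4.9]
gripper_width: 0.0131
```

```bash
python3 lid2.py 5
```

```text
13.55 [0.53733874 0.14026103 0.05759479] yaw 84.37957644573193 [ 1.e-04 -3.e-04 -1.e+00] [-2.18807595 -1.29219538  4.89612447] 0.013138585730718636
scene lid ((0.5380531549453735, 0.13494983315467834), (0.19249941408634186, 0.12957632541656494), 84.13539123535156) 1287 plane [ 0.0058 -0.001   0.0456]
side lid ((0.5359213948249817, 0.13335582613945007), (0.201564222574234, 0.1322164386510849), 84.51844024658203) 1396 plane [ 0.0006 -0.0005  0.0458]
wrist lid ((0.5490412712097168, 0.14005514979362488), (0.22011251747608185, 0.10830017924308777), 84.6769027709961) 50392 plane [ 0.0046 -0.0007  0.0472]
```

View pics/wrist5.png

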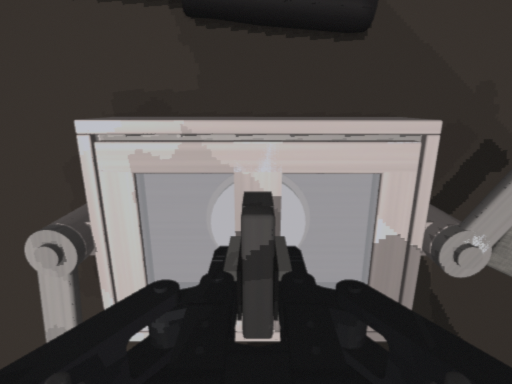

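The picture shows the lid inside the rim with an even gap all round, and the height and contact force match a seated lid. I'm releasing it.

Call:
{"name": "servo_tool", "arguments": {
  "hand": [16,20,26,32,40],
  "dp": [
    [0,0,0],
    [0,0,0],
    [0,0,0],
    [0,0,0],
    [0,0,0]
  ],
  "turn": [
    [0,0,0],
    [0,0,0],
    [0,0,0],
    [0,0,0],
    [0,0,0]
  ]
}}

```text
t: 14.2
tool_pos: [0.5373, 0.1403, 0.0569]
orientation: [-3.138, 0.154, -0.0]
force: [-0.4, -0.7, -0.3]
gripper_width: 0.0401
```

Call:
{"name": "servo_tool", "arguments": {
  "hand": [40,40,40,40,40],
  "dp": [
    [0,0,10],
    [0,0,30],
    [0,0,60],
    [0,0,90],
    [0,0,120]
  ],
  "turn": [
    [0,0,0],
    [0,0,0],
    [0,0,0],
    [0,0,0],
    [0,0,0]
  ]
}}

```text
t: 14.7
tool_pos: [0.5372, 0.1404, 0.1789]
orientation: [-3.138, 0.154, -0.001]
force: [0.7, 0.1, 0.3]
gripper_width: 0.0401
```

Call:
{"name": "servo_tool", "arguments": {
  "hand": [20,0,0,0,0],
  "dp": [
    [0,0,0],
    [0,0,0],
    [0,0,0],
    [0,0,0],
    [0,0,0]
  ],
  "turn": [
    [0,0,0],
    [0,0,0],
    [0,0,0],
    [0,0,0],
    [0,0,0]
  ]
}}

```text
t: 15.2
tool_pos: [0.5364, 0.14, 0.1757]
orientation: [3.137, -0.154, -0.004]
force: [0.5, 0.3, -0.2]
gripper_width: -0.0
```

```bash
python3 ch.py 6
python3 - <<'E'
from h import *
k=cam('wrist');P=cloud(k);ok=k['depth']>0
m=ok&(abs(P[...,0]-.5376)<.1)&(abs(P[...,1]-.14)<.1)
a=np.radians(-5.65);d=P[...,:2]-[.5376,.1402];u=d[...,0]*np.cos(a)+d[...,1]*np.sin(a);v=-d[...,0]*np.sin(a)+d[...,1]*np.cos(a)
f=m&(abs(v)<.077)&(abs(u)<.053)&(P[...,2]<.055)&(P[...,2]>.04);Q=P[f];A=np.c_[Q[:,:2]-Q[:,:2].mean(0),np.ones(len(Q))]
print(len(Q),np.linalg.lstsq(A,Q[:,2],rcond=None)[0].round(4))
E
```

```text
15.2 [0.53636277 0.13997245 0.17570285] yaw y 84.38285142258263 [-0.003 -0.001 -1.   ] -4.84787143582197e-06 [-0.00612396  0.28998909 -0.37315198  1.86535673  0.12285362  1.01118782
 -2.09958057]
scene 1613 (array([0.5356, 0.1382]), np.float64(85.32), np.float64(4.733))
hi 0.056 109 [0.5271 0.2029] [0.0725 0.1265] 3.6
hi 0.056 93 [0.5439 0.0614] [0.0627 0.15  ] 6.2
hi 0.07 101 [0.5094 0.1911] [0.0508 0.1454] 31.5
hi 0.07 62 [0.5651 0.075 ] [0.0503 0.157 ] 20.7
side 1399 (array([0.5404, 0.1389]), np.float64(84.95), np.float64(4.465))
hi 0.056 144 [0.5237 0.2041] [0.0794 0.1304] 5.6
hi 0.056 83 [0.5386 0.0686] [0.0579 0.1483] 7.1
hi 0.07 163 [0.5063 0.1921] [0.0513 0.1441] 33.0
hi 0.07 47 [0.5624 0.0763] [0.053  0.1585] 22.6
wrist 15676 (array([0.5377, 0.1401]), np.float64(84.27), np.float64(4.033))
hi 0.056 1561 [0.5476 0.2149] [0.0626 0.1413] 38.9
hi 0.056 1794 [0.5439 0.0634] [0.0645 0.1458] 6.5
hi 0.07 1070 [0.5082 0.1884] [0.0525 0.1454] 32.5
hi 0.07 1140 [0.5643 0.0746] [0.0559 0.1623] 22.5
17929 [ 0.0037 -0.0007  0.0475]
```

View pics/wrist6.png

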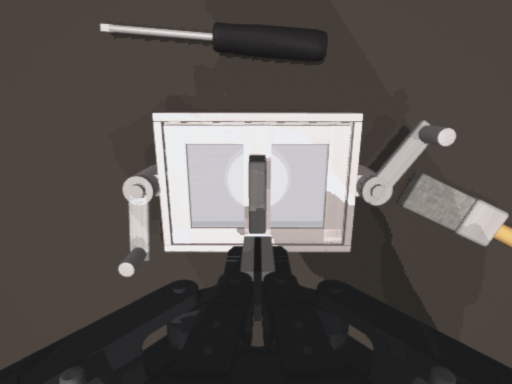

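The lid sits flush: plane height is 47.5 mm and tilt is 0.004 rad. Next is the left turnbutton. Its pin is at (0.489, 0.254), 60 mm from the pivot at (0.548, 0.244), so the angle is about -0.08 rad. I'll cage the pin loosely with the fingers and lead it round the arc.

Call:
{"name": "servo_tool", "arguments": {
  "hand": [36,36,36,36,36],
  "dp": [
    [-15,35,0],
    [-32,75,0],
    [-48,114,0],
    [-48,114,-20],
    [-48,114,-50]
  ],
  "turn": [
    [0,0,-2],
    [0,0,-4],
    [0,0,-4],
    [0,0,-4],
    [0,0,-4]
  ]
}}

```text
t: 15.9
tool_pos: [0.4902, 0.2582, 0.1289]
orientation: [-3.127, 0.256, -0.008]
force: [0.6, -0.5, -0.6]
gripper_width: 0.036
```

Call:
{"name": "servo_tool", "arguments": {
  "hand": [36,36,36,36,36],
  "dp": [
    [0,0,0],
    [0,0,0],
    [0,0,0],
    [0,0,0],
    [0,0,0]
  ],
  "turn": [
    [0,0,0],
    [0,0,0],
    [0,0,0],
    [0,0,0],
    [0,0,0]
  ]
}}

```text
t: 16.4
tool_pos: [0.4903, 0.2545, 0.1283]
orientation: [-3.129, 0.264, -0.003]
force: [0.8, 0.3, 0.1]
gripper_width: 0.036
```

```bash
cat > pin.py <<'E'
from h import *
import sys
S=get_state(); print(S['t'],S['tool_pos'],S['qpos'][6],S['force'],S['gripper_width'])
a=np.radians(84.35);yd=np.array([np.cos(a),np.sin(a)]);c=np.array([.5376,.1402])
for n in sys.argv[2:]:
    k=cam(n); cv2.imwrite(f'pics/{n}{sys.argv[1]}.png',k['image']); P=cloud(k); ok=(k['depth']>0)&(k['image'].min(-1)>60)
    for nm,pv,b in(('L',c+.104*yd,174.35),('R',c-.104*yd,-5.65)):
        r=np.linalg.norm(P[...,:2]-pv,axis=-1)
        for z0,z1,r0,r1 in((.051,.063,.018,.05),(.066,.092,.048,.072)):
            Q=P[ok&(P[...,2]>z0)&(P[...,2]<z1)&(r<r1)&(r>r0)]
            if len(Q)>5:
                m=np.median(Q,0); d=m[:2]-pv; print(n,nm,len(Q),m.round(4),'angle',round((np.degrees(np.arctan2(d[1],d[0]))-b+180)%360-180,1))
E
python3 pin.py 7 wrist scene side
```

```text
16.4 [0.49028197 0.25445895 0.12830212] -2.437303991856257 [0.8418483  0.29424425 0.06439681] 0.03596971732901947
wrist L 1175 [0.5153 0.25   0.0592] angle -5.4
wrist L 546 [0.4921 0.2543 0.0886] angle -5.1
scene L 66 [0.5177 0.2512 0.0567] angle -8.3
scene L 36 [0.4924 0.2562 0.0825] angle -7.1
scene R 66 [0.5546 0.0174 0.0565] angle -29.6
scene R 33 [5.757e-01 5.000e-04 8.250e-02] angle -31.2
side L 61 [0.5181 0.2557 0.0569] angle -16.3
side L 56 [0.4847 0.2599 0.0793] angle -8.7
side R 40 [0.5551 0.0155 0.0572] angle -31.8
side R 38 [0.5687 0.0036 0.0794] angle -33.0
```

View pics/wrist7.png

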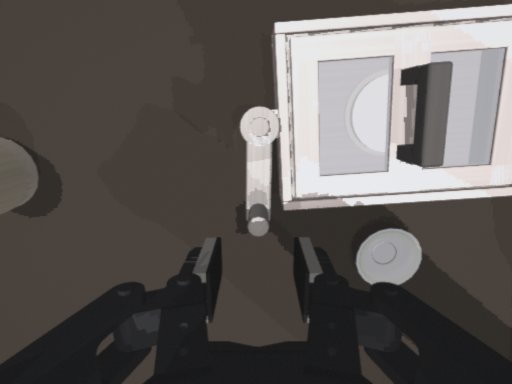

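Call:
{"name": "servo_tool", "arguments": {
  "hand": [36,36,36,36,36],
  "dp": [
    [-1,0,-15],
    [-1,0,-30],
    [-1,0,-45],
    [-1,0,-57],
    [-1,0,-62]
  ],
  "turn": [
    [0,0,0],
    [0,0,0],
    [0,0,0],
    [0,0,0],
    [0,0,0]
  ]
}}

```text
t: 17.05
tool_pos: [0.4866, 0.2534, 0.0624]
orientation: [3.128, -0.263, -0.006]
force: [0.2, 0.5, -0.0]
gripper_width: 0.0359
```

Call:
{"name": "servo_tool", "arguments": {
  "hand": [30,24,21,21,21],
  "dp": [
    [0,0,0],
    [0,0,0],
    [0,0,0],
    [0,0,0],
    [0,0,0]
  ],
  "turn": [
    [0,0,0],
    [0,0,0],
    [0,0,0],
    [0,0,0],
    [0,0,0]
  ],
  "force": 20
}}

```text
t: 17.55
tool_pos: [0.4887, 0.2545, 0.0656]
orientation: [-3.13, 0.264, -0.002]
force: [-0.3, -0.0, 1.0]
gripper_width: 0.0209
```

```bash
python3 pin.py 8 wrist
python3 - <<'E'
import numpy as np
a=np.radians(84.35);yd=np.array([np.cos(a),np.sin(a)]);c=np.array([.5376,.1402])
for nm,pv,s,e in(('L',c+.104*yd,170,268),('R',c-.104*yd,-41.5,88)):
    for t in np.linspace(s,e,16): 
        p=pv+.06*np.array([np.cos(np.radians(t)),np.sin(np.radians(t))]); print(nm,round(t-s,1),(p*1000).round(1))
E
```

```text
17.55 [0.48872105 0.25446781 0.06561697] -2.4799946392629364 [-0.25985195 -0.04760932  0.9756796 ] 0.020913444606677836
wrist L 2199 [0.5157 0.2501 0.0592] angle -5.6
wrist L 1742 [0.4946 0.2544 0.0866] angle -5.8
L 0.0 [488.8 254.1]
L 6.5 [487.9 247.3]
L 13.1 [487.9 240.5]
L 19.6 [488.7 233.7]
L 26.1 [490.2 227. ]
L 32.7 [492.5 220.6]
L 39.2 [495.5 214.4]
L 45.7 [499.1 208.7]
L 52.3 [503.4 203.3]
L 58.8 [508.3 198.5]
L 65.3 [513.7 194.3]
L 71.9 [519.5 190.8]
L 78.4 [525.8 187.9]
L 84.9 [532.2 185.8]
L 91.5 [538.9 184.4]
L 98.0 [545.7 183.7]
R 0.0 [572.3  -3.1]
R 8.6 [577.8   4.1]
R 17.3 [582.1  12.1]
R 25.9 [585.2  20.6]
R 34.5 [586.9  29.4]
R 43.2 [587.3  38.5]
R 51.8 [586.4  47.4]
R 60.4 [584.1  56.2]
R 69.1 [580.5  64.5]
R 77.7 [575.8  72.1]
R 86.3 [569.9  79. ]
R 95.0 [563.1  84.9]
R 103.6 [555.4  89.7]
R 112.2 [547.2  93.3]
R 120.9 [538.4  95.7]
R 129.5 [529.5  96.7]
```

View pics/wrist8.png

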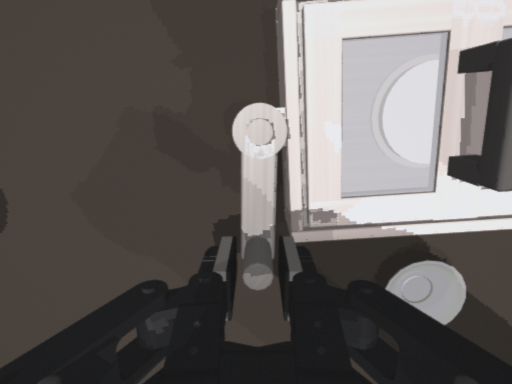

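Call:
{"name": "servo_tool", "arguments": {
  "hand": [21,21,21,21,21],
  "dp": [
    [-1,-7,0],
    [-1,-13.5,0],
    [0,-20.5,0],
    [1.5,-27,0],
    [3.5,-33.5,0]
  ],
  "turn": [
    [0,0,6.5],
    [0,0,13],
    [0,0,19.5],
    [0,0,26],
    [0,0,32.5]
  ]
}}

```text
t: 18.1
tool_pos: [0.4915, 0.2219, 0.0656]
orientation: [-3.076, -0.631, -0.001]
force: [-0.3, 0.8, 1.8]
gripper_width: 0.0213
```

Call:
{"name": "servo_tool", "arguments": {
  "hand": [21,21,21,21,21],
  "dp": [
    [3,-6,0],
    [6.5,-12,0],
    [11,-17.5,0],
    [16,-22,0],
    [21,-26.5,0]
  ],
  "turn": [
    [0,0,6.5],
    [0,0,13],
    [0,0,19.5],
    [0,0,26],
    [0,0,32.5]
  ]
}}

```text
t: 18.6
tool_pos: [0.5124, 0.1948, 0.0653]
orientation: [-2.777, -1.466, -0.0]
force: [-0.5, 1.6, 0.8]
gripper_width: 0.0211
```

Call:
{"name": "servo_tool", "arguments": {
  "hand": [21,21,21,21,21],
  "dp": [
    [6,-3.5,0],
    [12,-6.5,0],
    [18.5,-8.5,0],
    [25,-10,0],
    [29,-10.5,0]
  ],
  "turn": [
    [0,0,6.5],
    [0,0,13],
    [0,0,19.5],
    [0,0,26],
    [0,0,29]
  ]
}}

```text
t: 19.1
tool_pos: [0.5417, 0.1835, 0.0651]
orientation: [-2.325, -2.112, 0.001]
force: [-1.9, -0.9, 0.8]
gripper_width: 0.021
```

Call:
{"name": "servo_tool", "arguments": {
  "hand": [21,21,21,21,21],
  "dp": [
    [0,0,0],
    [0,0,0],
    [1,0,0],
    [2,0,0],
    [2,0,0]
  ],
  "turn": [
    [0,0,0],
    [0,0,0],
    [0,0,0],
    [0,0,0],
    [0,0,0]
  ]
}}

```text
t: 19.6
tool_pos: [0.5434, 0.1836, 0.0649]
orientation: [2.328, 2.11, -0.001]
force: [-1.0, -0.2, 0.3]
gripper_width: 0.0208
```

```bash
python3 pin.py 9 wrist scene side
```

```text
19.6 [0.54339335 0.18362    0.06494772] -0.8496919239905589 [-0.9893987  -0.18439444  0.34451425] 0.020777674673078533
wrist L 2191 [0.5438 0.2112 0.0592] angle 88.5
wrist L 1924 [0.541  0.1902 0.0858] angle 88.4
scene L 72 [0.5452 0.2099 0.0565] angle 91.1
scene L 33 [0.5611 0.1923 0.0778] angle 110.2
scene R 64 [0.5536 0.0173 0.0561] angle -30.8
scene R 34 [0.5758 0.0012 0.0828] angle -30.6
side L 68 [0.5403 0.2116 0.0566] angle 82.4
side L 66 [0.5321 0.1946 0.0763] angle 77.9
side R 36 [0.554  0.0166 0.0568] angle -31.3
side R 39 [0.5692 0.0035 0.0793] angle -32.7
```

View pics/wrist9.png

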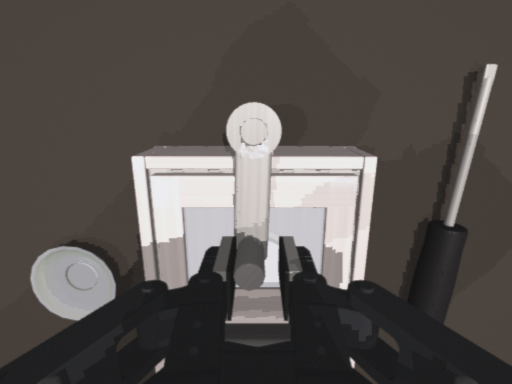

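The left arm is square across the lid at about 1.54 rad, judged by the wrist view. Next is the right one.

Call:
{"name": "servo_tool", "arguments": {
  "hand": [30,36,36,36,36],
  "dp": [
    [0,0,0],
    [0,0,5],
    [0,0,30],
    [0,0,60],
    [0,0,75]
  ],
  "turn": [
    [0,0,0],
    [0,0,0],
    [0,0,0],
    [0,0,-8],
    [0,0,-16]
  ]
}}

```text
t: 20.25
tool_pos: [0.5455, 0.1849, 0.143]
orientation: [2.603, 1.758, 0.008]
force: [1.1, -0.4, 0.3]
gripper_width: 0.0363
```

Call:
{"name": "servo_tool", "arguments": {
  "hand": [36,36,36,36,36],
  "dp": [
    [3,-20,0],
    [6,-40,0],
    [9,-58,0],
    [12,-77,0],
    [15,-95,0]
  ],
  "turn": [
    [0,0,-8],
    [0,0,-16],
    [0,0,-24],
    [0,0,-32],
    [0,0,-40]
  ]
}}

```text
t: 20.75
tool_pos: [0.5594, 0.0881, 0.1407]
orientation: [3.048, 0.761, 0.002]
force: [-0.1, 0.7, 0.4]
gripper_width: 0.0362
```

Call:
{"name": "servo_tool", "arguments": {
  "hand": [36,36,36,36,36],
  "dp": [
    [3,-20,0],
    [6,-40,0],
    [9,-58,0],
    [12,-77,0],
    [15,-92,0]
  ],
  "turn": [
    [0,0,-8],
    [0,0,-16],
    [0,0,-24],
    [0,0,-32],
    [0,0,-40]
  ]
}}

```text
t: 21.25
tool_pos: [0.5743, -0.0045, 0.1406]
orientation: [3.124, -0.328, 0.002]
force: [-0.5, -0.6, 0.8]
gripper_width: 0.0359
```

Call:
{"name": "servo_tool", "arguments": {
  "hand": [36,36,36,36,36],
  "dp": [
    [0,0,0],
    [0,0,0],
    [0,0,0],
    [0,0,0],
    [0,0,0]
  ],
  "turn": [
    [0,0,-8],
    [0,0,-8],
    [0,0,-8],
    [0,0,-8],
    [0,0,-8]
  ]
}}

```text
t: 21.75
tool_pos: [0.5738, -0.0025, 0.1401]
orientation: [-3.096, 0.532, -0.0]
force: [-0.1, -0.4, -0.3]
gripper_width: 0.036
```

```bash
python3 pin.py 10 wrist scene
```

```text
21.75 [ 0.57378201 -0.00249092  0.14012157] -2.1018376557259857 [-0.13935139 -0.41750657 -0.25917439] 0.03597783291276717
wrist L 686 [0.5469 0.212  0.059 ] angle 94.0
wrist L 526 [0.5436 0.1797 0.0809] angle 91.9
wrist R 766 [0.5514 0.0164 0.0591] angle -34.5
wrist R 489 [ 0.5755 -0.0033  0.0886] angle -34.1
scene L 70 [0.5446 0.2112 0.0564] angle 89.9
scene L 39 [0.5435 0.1863 0.0804] angle 91.3
scene R 63 [0.554  0.0172 0.0561] angle -30.5
scene R 32 [0.5749 0.0012 0.0816] angle -31.2
```

View pics/wrist10.png

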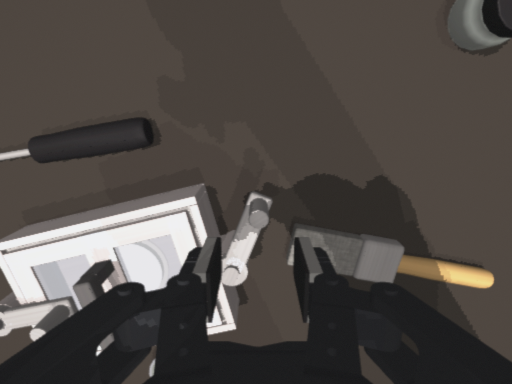

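Call:
{"name": "servo_tool", "arguments": {
  "hand": [36,36,36,36,36],
  "dp": [
    [0,0,-12],
    [0,0,-30],
    [0,0,-48],
    [0,0,-64],
    [0,0,-74]
  ],
  "turn": [
    [0,0,-6],
    [0,0,-12],
    [0,0,-14],
    [0,0,-14],
    [0,0,-14]
  ]
}}

```text
t: 22.35
tool_pos: [0.5729, -0.0031, 0.0644]
orientation: [3.007, -0.906, -0.003]
force: [0.5, -0.4, -1.4]
gripper_width: 0.036
```

Call:
{"name": "servo_tool", "arguments": {
  "hand": [30,24,21,21,21],
  "dp": [
    [0,0,0],
    [0,0,0],
    [0,0,0],
    [0,0,0],
    [0,0,0]
  ],
  "turn": [
    [0,0,0],
    [0,0,0],
    [0,0,0],
    [0,0,0],
    [0,0,0]
  ]
}}

```text
t: 22.85
tool_pos: [0.5744, -0.0032, 0.0668]
orientation: [-3.007, 0.909, -0.002]
force: [-0.8, -0.7, 0.5]
gripper_width: 0.021
```

```bash
python3 pin.py 11 wrist
```

```text
22.85 [ 0.57437376 -0.00324864  0.06678832] -2.3654963499215222 [-0.77562966 -0.74510622  0.5221066 ] 0.020994958449570836
wrist R 1002 [0.5484 0.0188 0.0592] angle -34.8
wrist R 1329 [ 0.5759 -0.0038  0.0881] angle -34.2
```

View pics/wrist11.png

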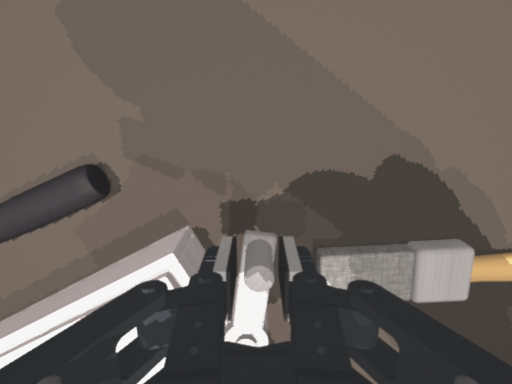

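Call:
{"name": "servo_tool", "arguments": {
  "hand": [21,21,21,21,21],
  "dp": [
    [3.5,7.5,-1],
    [7.5,15.5,-1],
    [11,24,-1],
    [12.5,32.5,-1],
    [13,41.5,-1]
  ],
  "turn": [
    [0,0,8],
    [0,0,16],
    [0,0,24],
    [0,0,32],
    [0,0,39]
  ]
}}

```text
t: 23.4
tool_pos: [0.588, 0.0365, 0.0654]
orientation: [3.136, 0.153, 0.003]
force: [1.2, -1.7, -1.5]
gripper_width: 0.0208
```

Call:
{"name": "servo_tool", "arguments": {
  "hand": [21,21,21,21,21],
  "dp": [
    [-1,9,0],
    [-3,17.5,0],
    [-7,26,0],
    [-11.5,33.5,0],
    [-17.5,40.5,0]
  ],
  "turn": [
    [0,0,8],
    [0,0,16],
    [0,0,24],
    [0,0,32],
    [0,0,40]
  ]
}}

```text
t: 23.9
tool_pos: [0.5712, 0.0783, 0.0657]
orientation: [2.894, 1.218, 0.006]
force: [1.9, -0.8, -1.0]
gripper_width: 0.0209
```

Call:
{"name": "servo_tool", "arguments": {
  "hand": [21,21,21,21,21],
  "dp": [
    [-7,6,0],
    [-14.5,11,0],
    [-22.5,14.5,0],
    [-31.5,17,0],
    [-38,18,0]
  ],
  "turn": [
    [0,0,8],
    [0,0,16],
    [0,0,24],
    [0,0,32],
    [0,0,39]
  ]
}}

```text
t: 24.4
tool_pos: [0.5323, 0.0973, 0.0658]
orientation: [2.321, 2.115, 0.004]
force: [1.0, 0.3, -0.2]
gripper_width: 0.0213
```

Call:
{"name": "servo_tool", "arguments": {
  "hand": [21,21,21,21,21],
  "dp": [
    [0,0,0],
    [0,0,0],
    [-1,0,0],
    [-1,0,0],
    [-1,0,0]
  ],
  "turn": [
    [0,0,0],
    [0,0,0],
    [0,0,0],
    [0,0,0],
    [0,0,0]
  ]
}}

```text
t: 24.9
tool_pos: [0.5307, 0.0964, 0.0651]
orientation: [2.328, 2.108, 0.0]
force: [0.0, -0.9, -0.6]
gripper_width: 0.0211
```

```bash
python3 pin.py 12 wrist scene
```

```text
24.9 [0.53069407 0.09637776 0.06508433] -0.7305642258224948 [ 0.03461721 -0.85169836 -0.6434155 ] 0.021106518274316803
wrist L 1621 [0.5429 0.2033 0.0592] angle 88.7
wrist L 1270 [0.5403 0.1844 0.0892] angle 88.4
wrist R 1010 [0.5297 0.0642 0.0593] angle 90.8
wrist R 888 [0.5347 0.0986 0.089 ] angle 88.9
scene L 69 [0.5453 0.2096 0.0561] angle 91.4
scene L 38 [0.5432 0.1866 0.0804] angle 91.0
scene R 31 [0.5377 0.0653 0.0557] angle 75.7
scene R 18 [0.5495 0.1029 0.0755] angle 77.1
```

View pics/wrist12.png

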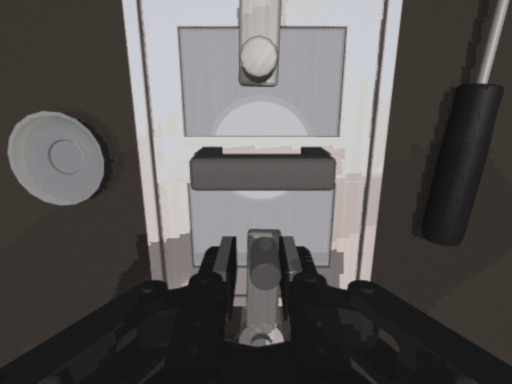

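Both arms read about 89° and the lid looks seated. I'm releasing, lifting and checking.

Call:
{"name": "servo_tool", "arguments": {
  "hand": [28,34,36,36,36],
  "dp": [
    [0,0,0],
    [0,0,3],
    [0,0,25],
    [0,0,60],
    [0,0,100]
  ],
  "turn": [
    [0,0,0],
    [0,0,0],
    [0,0,0],
    [0,0,0],
    [0,0,0]
  ]
}}

```text
t: 25.5
tool_pos: [0.5287, 0.0968, 0.1649]
orientation: [-2.325, -2.109, 0.004]
force: [1.1, -0.4, -0.2]
gripper_width: 0.036
```

Call:
{"name": "servo_tool", "arguments": {
  "hand": [36,36,36,36,36],
  "dp": [
    [0,-20,20],
    [0,-45,40],
    [0,-55,50],
    [0,-55,50],
    [0,-55,50]
  ],
  "turn": [
    [0,0,0],
    [0,0,0],
    [0,0,0],
    [0,0,0],
    [0,0,0]
  ]
}}

```text
t: 26.0
tool_pos: [0.5299, 0.0423, 0.2148]
orientation: [-2.327, -2.109, -0.0]
force: [-0.1, 0.2, -0.5]
gripper_width: 0.0365
```

```bash
python3 pin.py 13 wrist scene side
python3 - <<'E'
from h import *
k=cam('wrist');P=cloud(k);ok=k['depth']>0
a=np.radians(-5.65);d=P[...,:2]-[.5376,.1402];u=d[...,0]*np.cos(a)+d[...,1]*np.sin(a);v=-d[...,0]*np.sin(a)+d[...,1]*np.cos(a)
Q=P[ok&(abs(v)<.077)&(abs(u)<.053)&(P[...,2]<.0495)&(P[...,2]>.04)];A=np.c_[Q[:,:2]-Q[:,:2].mean(0),np.ones(len(Q))]
print(len(Q),np.linalg.lstsq(A,Q[:,2],rcond=None)[0].round(4))
f=ok&(abs(v)<.03)&(abs(u)<.04)&(P[...,2]>.08)&(P[...,2]<.088); print('handle u,v mm',np.round([1000*np.ptp(u[f])/2+1000*u[f].min(),500*(v[f].min()+v[f].max())],1),f.sum())
E
```

```text
26.0 [0.52988389 0.04226398 0.21483077] -0.4563628871355122 [-0.09291214  0.21051778 -0.46535708] 0.03645553689926678
wrist L 74 [0.5454 0.1985 0.059 ] angle 92.6
wrist L 387 [0.5403 0.1823 0.0888] angle 88.6
wrist R 621 [0.5316 0.0705 0.0592] angle 88.5
wrist R 219 [0.5349 0.0971 0.0891] angle 88.6
scene L 71 [0.5452 0.2091 0.0564] angle 91.2
scene L 37 [0.5433 0.1864 0.0837] angle 91.1
scene R 62 [0.5328 0.0697 0.0562] angle 86.4
scene R 34 [0.5374 0.0994 0.0831] angle 86.5
side L 64 [0.54  0.211 0.057] angle 82.1
side L 46 [0.5367 0.1892 0.0807] angle 84.1
side R 55 [0.5271 0.0694 0.0566] angle 96.1
side R 43 [0.5315 0.1027 0.079 ] angle 92.0
14125 [-0.0007 -0.0054  0.0472]
handle u,v mm [0.1 0.6] 1351
```

View pics/wrist13.png

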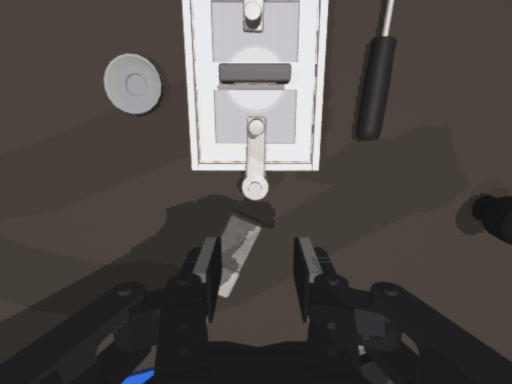

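View pics/scene13.png

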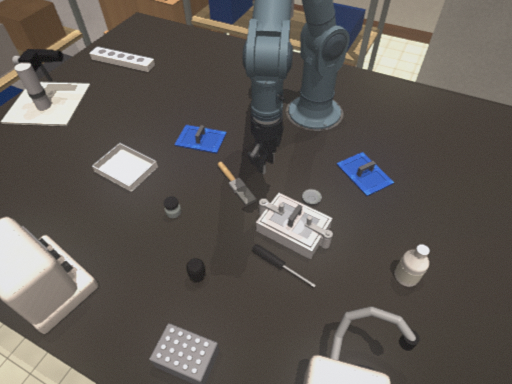

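Both arms lie square across the lid (pins at 253,10 and 256,127 in the wrist view) and the bystanders are where they were. Handing in.

```bash
python3 -c "
from h import *
print(env.sign_off())"
```

```text
the job is handed in; nothing more can be done
None
```

The specimen chamber is closed, and I handed the job in at about 26 s of the 64 s allowed; sign-off gives no verdict. I gripped the silver lid by its handle, set it down in the rim and released it with both turnbuttons still clear. Then I caged each pin between the fingers and swung both arms across the lid.

**Last checks:**
- **Lid:** the handle is within 0.6 mm of the seat centre. The top surface is at 47.2 mm (48 mm expected) and the tilt is about 0.005 rad.
- **Turnbuttons:** the wrist camera puts both pins at about 88.6° (1.55 rad). The coarser scene and side cameras disagree by a few degrees, from 82° to 96°. All of these are above the 80.2° (1.40 rad) limit.
- **Robot and bystanders:** the arm is clear of everything with near-zero force, and by eye in the scene view no bystander has moved. I did not measure their positions.

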